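# Make up two gift-set displays at the brush stockroom's packing table

## Task

Build the two gift-set displays. On the oblong dark-wood stand pile the three linen boxes, the long one at the bottom, the middle one on it and the short one on top, all centred and lengthwise along the stand; on the square stand put the slate inkstone, centred and square with it, and the round porcelain pot upright in the middle of the inkstone. Never tip the pot, and leave the brush rest, the ink bottle and the seal where they are.

Things in the scene. Friction and masses are not known exactly. Their poses are not given: they have to be found in the camera images.
- long_box_center (a point): Presentation box covered in beige linen, a blank paper slip on its lid: 64 mm wide (x) by 150 mm long (y) by 32 mm high, 160 g or so, loose and closed for good (solid). The longest of the three linen boxes. The point is its centre, half-way up; x is across the width, y along the length, z up. Either way round is the same.
- middle_box_center (a point): Presentation box covered in beige linen, a blank paper slip on its lid: 56 mm wide (x) by 110 mm long (y) by 28 mm high, 110 g or so, loose and closed for good (solid). The middle-sized of the three linen boxes. The point is its centre, half-way up; x is across the width, y along the length, z up. Either way round is the same.
- short_box_center (a point): Presentation box covered in beige linen, a blank paper slip on its lid: 48 mm wide (x) by 74 mm long (y) by 26 mm high, 70 g or so, loose and closed for good (solid). The shortest of the three linen boxes. The point is its centre, half-way up; x is across the width, y along the length, z up. Either way round is the same.
- inkstone_center (a point): Flat square lidded inkstone of dark grey slate, 64 by 64 mm by 24 mm high, about 260 g, loose and solid. The point is its centre, half-way up; x and y are square to its sides, z up.
- pot_center (a point): Round white porcelain seal-paste pot with a blue band and a blue dot on its lid, 52 mm in diameter, 34 mm high, about 110 g, loose and solid, straight-sided. The point is its centre, half-way up; z up.
- oblong_stand_top (a point): Low oblong stand of dark wood, fixed to the table: flat top 80 mm (x) by 160 mm (y), 14 mm above the table. The point is the centre of the top face; y is along its length, z up.
- square_stand_top (a point): Low square stand of dark wood, fixed to the table: flat top 92 by 92 mm, 14 mm above the table. The point is the centre of the top face; x and y are square to its sides, z up.
- brush_rest_center (a point): Bystander, to be left alone: white porcelain brush rest like a little mountain range with five peaks, 26 mm (x) by 92 mm (y), 39 mm high, loose. The point is on its centre line 10 mm above the table.
- ink_bottle: Bystander, to be left alone: small black ink bottle with a white cap and a blank paper band, 34 mm in diameter, 59 mm high, loose. Origin at the centre of its underside.
- seal: Bystander, to be left alone: grey-green carved stone seal, 24 by 24 mm with a round knob, 55 mm high, loose. Origin at the centre of its underside.
Things that resemble listed ones, but are neither listed nor needed, are in the scene too. What is shaped like the part that bears middle_box_center but orange is not meant.

How it is judged:
By the outcome, as a careful person would: the job done as asked, in the order asked, and still so for the second after the job is handed in, with the robot touching nothing.
It also fails if it takes over 115 s, if anything falls off the work surface, if the arm or the gripper's body presses on something with over 40 N, if the wrist force passes 120 N, or if a joint passes its speed limit or range.

## Robot

A 6-joint arm with a two-finger parallel gripper is mounted at the origin on the work surface. World frame = base frame: x ahead of the robot, y to its left, z up, the work surface at z = 0. Lengths are in m, angles in rad, forces in N, time in s.
With the tool pointing down it reaches from about 0.25 to 0.775 m from the base axis. Payload 4 kg.
Tool frame: the origin (TCP) lies midway between the tips of the shut fingers; the grasp point (between the pads) lies 19 mm behind it; z points along the fingers, y is the direction in which the jaws open and shut (so a half turn about z gives the same grasp; the last joint's range is limited). The gripper opens to 94 mm and grips with 3 to 60 N. Pads are 16 mm wide; open, the fingers measure 119 mm over their backs; the gripper's body (75 mm by 177 mm) begins 78 mm behind the grasp point.
Start: joints at [1.134, 0.087, 1.371, -0, 1.684, -0.103], TCP at [0.18, 0.52, 0.206] pointing down, gripper open.
Joint ranges: [-3.1, 3.1], [-0.76, 2.03], [0.27, 2.55], [-1.08, 4.22], [0.17, 2.65], [-2.57, 2.57]. Speed limits (rad/s): [2.79, 2.79, 3.14, 3.14, 3.14, 3.14].

## Interface

Orientations are given as [roll, pitch, yaw] about the fixed x, y, z axes, in that order (R = Rz(yaw) Ry(pitch) Rx(roll)).
In Python, from bench import robot, cams gives the robot as it stands.
- The arm moves only by the tool step_arm, never from a script. Its argument "plan" is a list that holds one entry, the list of rows, each a list of 5 numbers: the shift along the world's x, y, z in mm, then the turn about the world's z in rad, then the opening in per cent of the stroke, from 0 (shut) to 100 (fully open). In form: [[[tx, ty, tz, turn, fingers], ...]]. A call has 1 to 8 rows; each row is the pose to reach, as a shift and turn from the pose commanded when the call began; what a row does not reach only later rows make up. A row lasts 1/12 s, in which the tool goes at most 41.7 mm and 7.16 degrees, less where a joint would pass 70% of its speed; a pose out of reach is approached as far as the arm can. A call with a gripper value outside its range is refused whole. The fingers move at their own pace and stop on an object; the grip force is fixed at half the most. Time passes only in rows, so rows that repeat a pose let the fingers close. It gives the time, the measured TCP pose, the force and the opening at its end, in the units of the state.
- robot.get_obs(): the state, without advancing time (a new reading comes with each control period).
- cams.snapshot(name): name is "side" or "top" or "wrist"; returns a dict with "frame" (400x640x3 uint8, red, green, blue), "camera_matrix" (3x3 intrinsics, pixels), "k1" (the pictures are not rectified: a ray, as slopes to the right and down, at radius r is drawn at 1 + k1 r^2 times it, then the intrinsics apply), "origin" and "attitude" of the camera in the world; the wrist camera has in their place "T_tool_cam" (4x4, takes a point from camera to tool coordinates, whose origin is the TCP and whose axes are the flange's). Camera axes: x right, y down, z forward; pixel columns grow to the right and rows downward; lengths in m; the calibration is good to about 2 mm. A picture is of the moment at which its call begins: read the wrist's pose just before it. There is no depth.
- robot.close_job(): hands the job in, once; it reports no verdict.
The state is a dict: "time": time; "joint_positions": joint angles; "qvel": joint speeds; "joint_torque": joint torques, N m; "tool_pos": TCP position; "ee_rot": TCP orientation; "wrist_force": force on the tool from outside, world axes, zero at the start; "wrist_torque": the same for the moment, N m; "width": finger opening in m.
Only numpy, scipy, OpenCV 4.12 (cv2) and the standard library are available. Lean on these libraries where they do the work, as an engineer would, in place of code of your own. Each camera call takes 0.05 s, during which the arm holds its last target. There are 200 camera calls.

## Working session

There is one attempt and no reset: what is moved stays moved. The work goes in short steps, Python scripts to look and compute and a tool call to move; the robot and the scene stay as the last step left them, time stands still between calls to the robot, and variables do not carry over. Pictures are saved under pics/ and viewed, about 12 in all and at most 16, crops included, and the job is handed in when it is done.

Besides the shell and the picture viewer there is one more tool, called after ">>>" in YAML: its name, and indented under it one key for each argument. step_arm: Moves the arm, as the interface text tells. Its arguments: {"type":"object","properties":{"plan":{"type":"array"}},"required":["plan"]}

```bash
ls; mkdir -p pics
cat > h.py <<'E'
import numpy as np, cv2
from scipy.spatial.transform import Rotation as R
from bench import robot, cams
def snap(name, fn=None):
    o=robot.get_obs(); s=cams.snapshot(name)
    if fn: cv2.imwrite('pics/'+fn, s['frame'][:,:,::-1])
    return s,o
E
python3 - <<'E'
from h import *
for n in ['top','side']:
    s,o=snap(n,n+'0.png'); np.savez(n+'0.npz',**{k:v for k,v in s.items()})
    print({k:v for k,v in s.items() if k!='frame'})
print(o)
E
```

```text
pics
{'camera_matrix': array([[466.18784132,   0.        , 317.51587197],
       [  0.        , 466.18784132, 206.19784793],
       [  0.        ,   0.        ,   1.        ]]), 'k1': 0.04548053958059495, 'origin': array([ 0.4310915 , -0.08568799,  1.15021965]), 'attitude': array([-3.09386218,  0.00970824, -1.59082277])}
{'camera_matrix': array([[412.92814883,   0.        , 317.87312275],
       [  0.        , 412.92814883, 194.59572741],
       [  0.        ,   0.        ,   1.        ]]), 'k1': -0.0114073435801378, 'origin': array([0.26642099, 0.57923218, 0.81116472]), 'attitude': array([-2.38708042, -0.0070444 , -2.79812513])}
{'time': 0.05, 'joint_positions': array([ 1.13391068e+00,  8.79300433e-02,  1.37221948e+00, -1.59751409e-05,
        1.68357435e+00, -1.03092778e-01]), 'qvel': array([-0.00079267, -0.00078811, -0.00200276,  0.00047564,  0.00089223,
        0.00021554]), 'joint_torque': array([ 1.54972386e-03, -3.41538870e+01, -3.03595269e+01,  7.20158522e-02,
        3.04922531e-02, -1.15408902e-04]), 'tool_pos': array([0.17997544, 0.51915681, 0.20433544]), 'ee_rot': array([-3.13947111e+00, -2.03531294e-04,  2.80779779e+00]), 'wrist_force': array([ 0.3690906 , -0.08904919,  0.06019614]), 'wrist_torque': array([-0.00066767,  0.05068925, -0.02656038]), 'width': 0.09371553151981546}
```

View pics/top0.png

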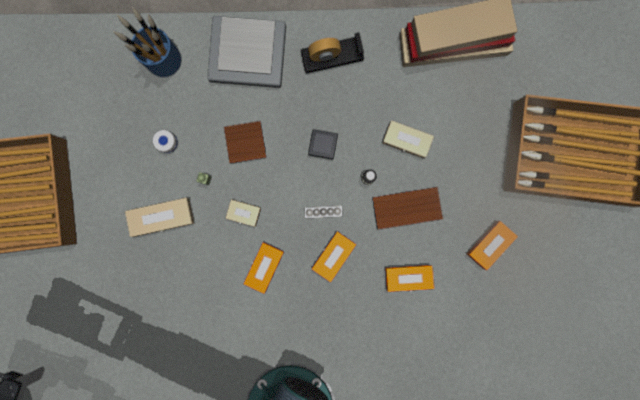

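View pics/side0.png

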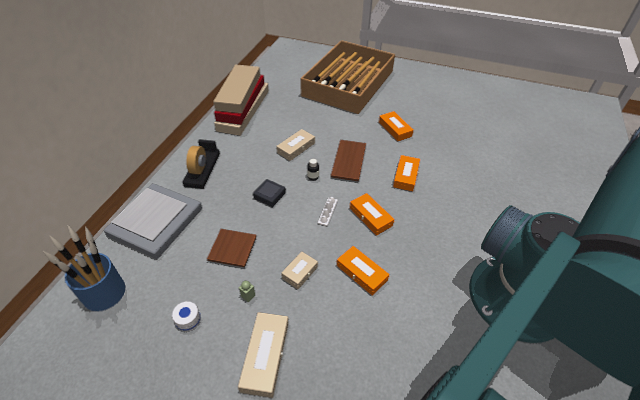

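The top view has the square stand at (245,142), the oblong stand at (407,208), the inkstone at (323,144) and the pot at (164,141). The long box is at (158,217), the middle one at (408,139) and the short one at (243,212). The seal (204,179), bottle (369,176) and brush rest (323,212) are close by. The orange boxes are decoys.

```bash
cat >> h.py <<'E'
def ray(s,uv,o=None):
    """world origin and directions of pixels uv"""
    uv=np.atleast_2d(np.float64(uv)); K=s['camera_matrix']; k=float(s['k1'])
    d=(uv-[K[0,2],K[1,2]])/[K[0,0],K[1,1]]; p=d.copy()
    for _ in range(20): p=d/(1+k*(p**2).sum(1,keepdims=True))
    v=np.c_[p,np.ones(len(p))]
    if 'origin' in s: return np.array(s['origin']), v@R.from_euler('xyz',s['attitude']).as_matrix().T
    T=np.eye(4);T[:3,:3]=R.from_euler('xyz',o['ee_rot']).as_matrix();T[:3,3]=o['tool_pos'];T=T@s['T_tool_cam']
    return T[:3,3], v@T[:3,:3].T
def px2w(s,uv,z,o=None):
    c,d=ray(s,uv,o); return (c+d*((z-c[2])/d[:,2])[:,None])[:,:2]
def rect(s,poly,z,o=None):
    """pixel outline of a top face at height z -> centre mm, yaw deg of the long side, sizes mm"""
    w=px2w(s,poly,z,o)*1000
    c,sz,a=cv2.minAreaRect(w.astype(np.float32))
    if sz[1]>sz[0]: a+=90; sz=sz[::-1]
    return np.round(c,1),round((a+90)%180-90,2),np.round(sz,1)
E
python3 - <<'E'
from h import *
im=cv2.imread('pics/top0.png')
cv2.imwrite('pics/c1.png',cv2.resize(im[112:252,118:318],None,fx=4,fy=4,interpolation=cv2.INTER_CUBIC))
cv2.imwrite('pics/c2.png',cv2.resize(im[112:252,290:490],None,fx=4,fy=4,interpolation=cv2.INTER_CUBIC))
s=np.load('top0.npz')
for n,p,z in [('sq',(245,142),.014),('ob',(407,208),.014),('ink',(323,144),.024),('pot',(164,141),.034),('long',(158,217),.032),('mid',(408,139),.028),('short',(243,212),.026),('seal',(204,179),.03),('bottle',(369,176),.059),('rest',(323,212),.03)]:
    print(n,px2w(s,p,z).round(3))
E
```

```text
sq [[0.647 0.099]]
ob [[ 0.477 -0.293]]
ink [[ 0.636 -0.092]]
pot [[0.649 0.29 ]]
long [[0.467 0.306]]
mid [[ 0.643 -0.298]]
short [[0.475 0.104]]
seal [[0.556 0.196]]
bottle [[ 0.552 -0.198]]
rest [[ 0.471 -0.089]]
```

View pics/c1.png

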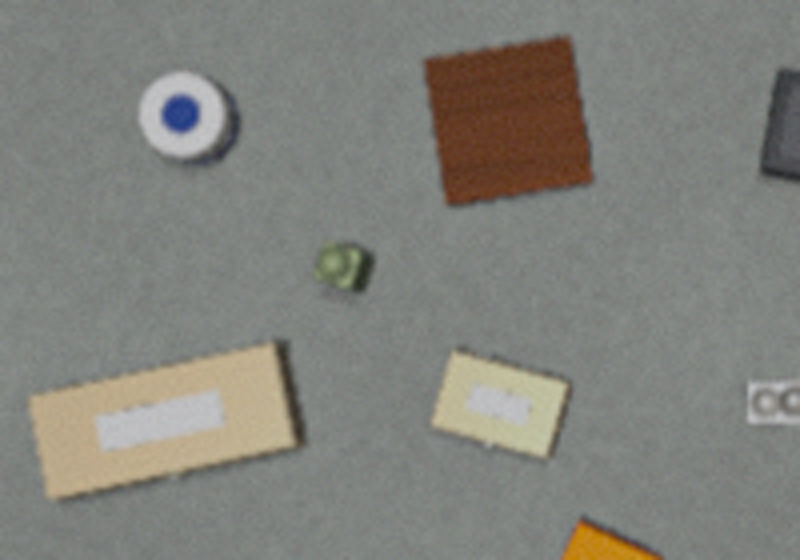

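View pics/c2.png

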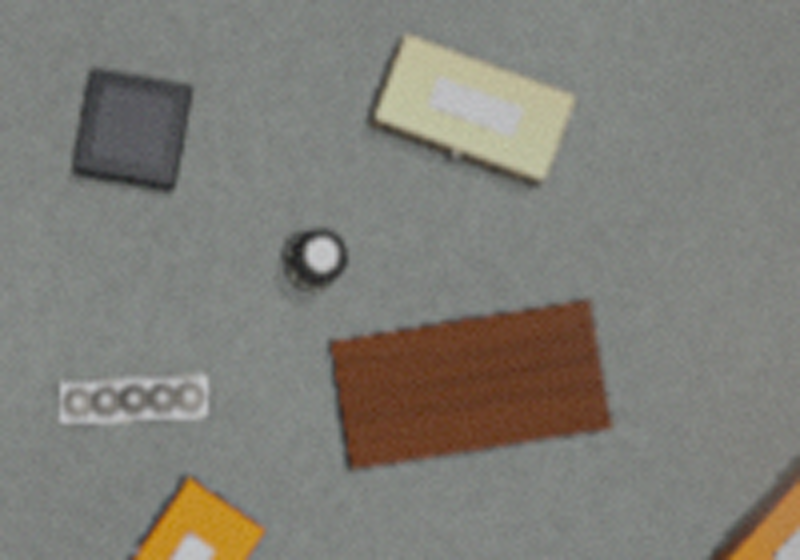

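The crops show clear corners for both stands, all three boxes and the inkstone. I'll convert those to poses.

Run:
```python
from h import *
s=dict(np.load('top0.npz'))
f=lambda p,o:(np.array(p)+.5)/4-.5+o
A=(118,112);B=(290,112)
for n,p,o,z in [('sq',[(426,60),(570,38),(592,182),(450,205)],A,.014),('ob',[(331,341),(588,302),(610,427),(352,468)],B,.014),
 ('long',[(30,397),(276,342),(298,442),(50,498)],A,.032),('mid',[(405,36),(574,95),(541,182),(376,122)],B,.028),('short',[(455,350),(569,380),(549,458),(432,428)],A,.026),
 ('ink',[(92,70),(190,86),(174,186),(75,172)],B,.024)]:
    print(n,*rect(s,f(p,o),z))
print('pot',px2w(s,f([(182,114)],A),.034)*1000,'seal',px2w(s,f([(333,265)],A),.055)*1000,'bottle',px2w(s,f([(321,254)],B),.059)*1000)
print('rest',*rect(s,f([(60,382),(206,375),(208,416),(61,423)],B),.01))
w,o=snap('wrist','w0.png');print(w['T_tool_cam'].round(4),w['k1'])
```

```text
sq [647.   99.4] 7.71 [90.8 89.4]
ob [ 477.6 -293.5] -82.12 [157.9  78.3]
long [467.8 305.1] -78.39 [150.4  61.7]
mid [ 643.1 -297.8] 69.08 [107.6  56.4]
short [473.4 104.6] 74.46 [72.9 49. ]
ink [636.6 -91.8] -10.53 [63.2 60.7]
pot [[651.43360762 292.47982376]] seal [[556.08295003 197.50531977]] bottle [[ 553.88625634 -200.44757943]]
rest [472.8 -88.9] -88.43 [90.  25.1]
[[ 2.000e-04 -9.683e-01 -2.497e-01  7.260e-02]
 [ 1.000e+00  1.000e-04  4.000e-04 -2.000e-04]
 [-4.000e-04 -2.497e-01  9.683e-01 -1.795e-01]
 [ 0.000e+00  0.000e+00  0.000e+00  1.000e+00]] 0.01857810619365316
```

View pics/w0.png

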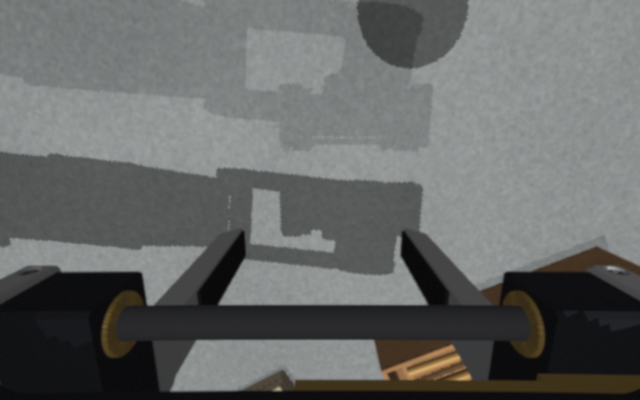

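The wrist view shows only table, the arm's shadow and part of the tray. The camera looks ahead of the fingers along tool +x. The top-view poses are good enough to start, so I'm going to the long box.

>>> step_arm:
  plan:
    - [[288, -215, -60, -1.035, 100], [288, -215, -60, -1.035, 100], [288, -215, -60, -1.035, 100], [288, -215, -60, -1.035, 100], [288, -215, -60, -1.035, 100], [288, -215, -60, -1.035, 100], [288, -215, -60, -1.035, 100], [288, -215, -60, -1.035, 100]]

```text
time: 0.82
tool_pos: [0.4448, 0.3214, 0.15]
ee_rot: [-3.141, -0.0, 1.802]
wrist_force: [1.0, 0.6, 0.2]
width: 0.0942
```

>>> step_arm:
  plan:
    - [[0, 0, 0, 0, 100], [0, 0, 0, 0, 100], [0, 0, 0, 0, 100]]

```text
time: 1.07
tool_pos: [0.4433, 0.323, 0.1502]
ee_rot: [-3.14, -0.0, 1.808]
wrist_force: [0.3, -1.6, -0.5]
width: 0.094
```

>>> step_arm:
  plan:
    - [[25, -18, -20, -0.035, 100], [25, -18, -60, -0.035, 100], [25, -18, -100, -0.035, 100], [25, -18, -130, -0.035, 100], [25, -18, -145, -0.035, 100], [25, -18, -145, -0.035, 100], [25, -18, -145, -0.035, 40], [25, -18, -145, -0.035, 0]]

```text
time: 1.73
tool_pos: [0.4683, 0.3064, 0.0066]
ee_rot: [3.14, -0.001, 1.775]
wrist_force: [1.2, 0.3, 0.2]
width: 0.0841
```

>>> step_arm:
  plan:
    - [[0, 0, 0, 0, 0], [0, 0, 0, 0, 0], [0, 0, 0, 0, 0]]

```text
time: 1.98
tool_pos: [0.4688, 0.3054, 0.0065]
ee_rot: [3.141, -0.0, 1.773]
wrist_force: [-1.3, -1.2, -0.2]
width: 0.0638
```

>>> step_arm:
  plan:
    - [[0, 0, 40, 0, 0], [0, 0, 80, 0, 0], [2, -40, 95, 0, 0], [2, -80, 95, 0, 0], [3, -120, 95, 0, 0], [4, -160, 95, 0, 0], [4, -200, 95, 0, 0], [5, -240, 95, 0, 0]]

```text
time: 2.65
tool_pos: [0.4731, 0.0632, 0.1009]
ee_rot: [3.141, 0.0, 1.773]
wrist_force: [1.2, 0.7, -1.0]
width: 0.0637
```

>>> step_arm:
  plan:
    - [[1, -40, 0, 0, 0], [1, -80, 0, 0, 0], [2, -120, 0, 0, 0], [2, -160, 0, -0.02, 0], [3, -200, 0, -0.04, 0], [3, -240, 0, -0.065, 0], [4, -280, 0, -0.065, 0], [4, -320, 0, -0.065, 0]]

```text
time: 3.32
tool_pos: [0.4772, -0.257, 0.1007]
ee_rot: [3.141, 0.0, 1.707]
wrist_force: [1.3, 0.1, -1.3]
width: 0.0637
```

>>> step_arm:
  plan:
    - [[0, -39, 0, 0, 0], [0, -39, 0, 0, 0], [0, -39, 0, 0, 0]]

```text
time: 3.57
tool_pos: [0.477, -0.2958, 0.1001]
ee_rot: [-3.141, -0.001, 1.704]
wrist_force: [0.2, 0.6, -1.6]
width: 0.0637
```

>>> step_arm:
  plan:
    - [[1, 2, -40, 0.003, 0], [1, 2, -65, 0.003, 0], [1, 2, -75, 0.003, 0], [1, 2, -79, 0.003, 0], [1, 2, -79, 0.003, 0], [1, 2, -79, 0.003, 0]]

```text
time: 4.07
tool_pos: [0.4798, -0.292, 0.0231]
ee_rot: [3.139, 0.002, 1.712]
wrist_force: [0.1, -0.6, -1.3]
width: 0.0636
```

>>> step_arm:
  plan:
    - [[0, 0, 0, 0, 90], [0, 0, 0, 0, 100], [0, 0, 0, 0, 100], [0, 0, 40, 0, 100], [0, 0, 80, 0, 100], [0, 0, 120, 0, 100], [0, 30, 160, 0, 100], [0, 60, 180, 0, 100]]

```text
time: 4.73
tool_pos: [0.4795, -0.2358, 0.2046]
ee_rot: [3.137, 0.005, 1.707]
wrist_force: [1.8, 1.2, 0.3]
width: 0.0938
```

>>> step_arm:
  plan:
    - [[0, -40, 0, 0, 100], [0, -80, 0, 0, 100], [10, -120, 10, 0, 100], [10, -160, 20, 0, 100], [10, -165, 20, 0, 100], [10, -165, 20, 0, 100], [10, -165, 20, 0, 100]]

```text
time: 5.32
tool_pos: [0.4885, -0.3987, 0.22]
ee_rot: [3.141, -0.001, 1.71]
wrist_force: [-0.2, -0.2, 0.1]
width: 0.0942
```

Run:
```python
from h import *
import pickle
w,o=snap('wrist','w1.png'); s,_=snap('top'); pickle.dump((w,o),open('w1.pkl','wb'))
a=cv2.resize(w['frame'][:300],None,fx=1.25,fy=1.25,interpolation=cv2.INTER_CUBIC)
b=cv2.resize(s['frame'][160:250,340:500],None,fx=2,fy=2,interpolation=cv2.INTER_CUBIC)
c=np.zeros((555,800,3),np.uint8); c[:375]=a; c[375:,:320]=b
cv2.imwrite('pics/w1c.png',c[:,:,::-1]); print(o['tool_pos'],o['ee_rot'])
```

```text
[ 0.48853334 -0.39866211  0.22002993] [ 3.14135356e+00 -1.02304334e-03  1.71014234e+00]
```

View pics/w1c.png

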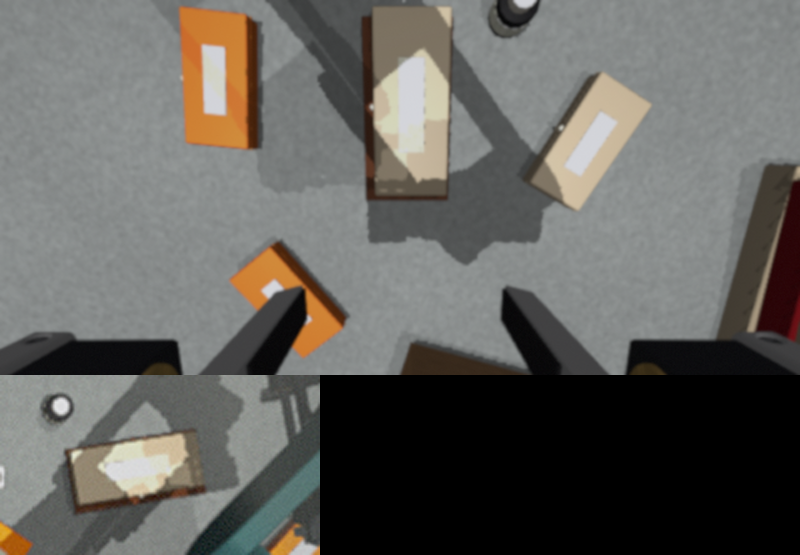

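Run:
```python
from h import *
import pickle
w,o=pickle.load(open('w1.pkl','rb')); s,_=snap('top'); pickle.dump(s,open('t1.pkl','wb'))
a=cv2.resize(w['frame'][0:170,280:370],None,fx=3.5,fy=3.5,interpolation=cv2.INTER_CUBIC)
b=cv2.resize(s['frame'][180:240,365:460],None,fx=5,fy=5,interpolation=cv2.INTER_CUBIC)
c=np.zeros((595,800,3),np.uint8); c[:,:315]=a; c[:300,320:795]=b
cv2.imwrite('pics/w1d.png',c[:,:,::-1])
```

```text
(no output)
```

View pics/w1d.png

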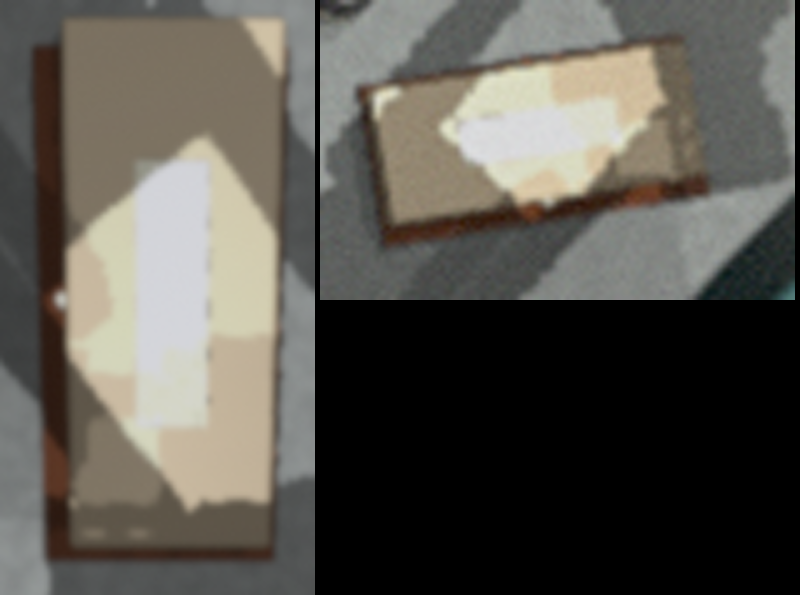

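Run:
```python
from h import *
import pickle
w,o=pickle.load(open('w1.pkl','rb')); s=pickle.load(open('t1.pkl','rb'))
ft=lambda p:(np.array(p)-[320,0]+.5)/5-.5+[365,180]
fw=lambda p:(np.array(p)+.5)/3.5-.5+[280,0]
print('top stand',*rect(s,ft([(360,88),(682,37),(708,188),(384,244)]),.014))
print('top box',*rect(s,ft([(373,93),(682,43),(703,178),(390,224)]),.046))
print('wr box',*rect(w,fw([(62,17),(287,17),(272,548),(70,550)]),.046,o))
p=px2w(w,fw([(34,47),(47,558),(272,558)]),.014,o)*1000
print(p)
u=R.from_euler('z',97.88,degrees=True).as_matrix()[:2,:2]  # cols: length axis, minus across
q=p@u; b=px2w(w,fw([(62,17),(287,17),(272,548),(70,550)]),.046,o)*1000@u
print('stand',q.round(1),'box',b.round(1),'boxc',b.mean(0))
```

```text
top stand [ 477.5 -293.6] -82.16 [159.   76.8]
top box [ 479.4 -289.3] -82.74 [149.1  64.4]
wr box [ 479.9 -291.7] -82.02 [149.8  64.2]
[[ 426.99146874 -221.7381461 ]
 [ 449.12907442 -378.12597186]
 [ 526.54652423 -367.25714065]]
stand [[-278.2 -392.6]
 [-436.1 -393. ]
 [-436.  -471.2]] box [[-279.9 -403.7]
 [-279.8 -467.2]
 [-429.  -467.6]
 [-429.7 -403.4]] boxc [-354.60538216 -435.47771475]
```

The box sits about 3 mm off the stand centre, toward +x and +y. Both cameras agree, so I'll regrip and correct it.

>>> step_arm:
  plan:
    - [[-5, 40, 0, 0, 100], [-8, 80, -40, 0, 100], [-8, 107, -80, 0, 100], [-8, 107, -120, 0, 100], [-8, 107, -160, 0, 100], [-8, 107, -190, 0, 100], [-8, 107, -197, 0, 100], [-8, 107, -197, 0, 100]]

```text
time: 6.13
tool_pos: [0.4779, -0.2886, 0.0194]
ee_rot: [-3.135, -0.006, 1.712]
wrist_force: [-0.9, -0.7, -0.1]
width: 0.094
```

>>> step_arm:
  plan:
    - [[0, 0, 0, 0, 0], [0, 0, 0, 0, 0], [0, 0, 0, 0, 0], [0, 0, 0, 0, 0], [0, 0, 5, 0, 0], [0, 0, 8, 0, 0], [0, 0, 8, 0, 0], [0, 0, 8, 0, 0]]

```text
time: 6.8
tool_pos: [0.4808, -0.2921, 0.0317]
ee_rot: [3.141, 0.001, 1.711]
wrist_force: [-0.5, 0.7, -1.9]
width: 0.0637
```

>>> step_arm:
  plan:
    - [[-3.5, -2.5, 0, 0, 0], [-3.5, -2.5, 0, 0, 0], [-3.5, -2.5, 0, 0, 0], [-3.5, -2.5, -4, 0, 0], [-3.5, -2.5, -8, 0, 0], [-3.5, -2.5, -8, 0, 0], [-3.5, -2.5, -8, 0, 0], [-3.5, -2.5, -8, 0, 0]]

```text
time: 7.47
tool_pos: [0.4775, -0.2948, 0.029]
ee_rot: [3.141, 0.002, 1.711]
wrist_force: [-8.1, 6.0, 24.0]
width: 0.0641
```

>>> step_arm:
  plan:
    - [[0, 0, 0, 0, 0], [0, 0, 0, 0, 90], [0, 0, 0, 0, 100], [0, 0, 0, 0, 100], [0, 0, 40, 0, 100], [0, 0, 80, 0, 100], [0, 0, 120, 0, 100], [0, -30, 160, 0, 100]]

```text
time: 8.13
tool_pos: [0.4779, -0.3165, 0.1788]
ee_rot: [3.14, -0.002, 1.715]
wrist_force: [1.6, -0.9, -0.1]
width: 0.0942
```

>>> step_arm:
  plan:
    - [[2, -40, 30, 0, 100], [5, -76, 36, 0, 100], [5, -76, 36, 0, 100], [5, -76, 36, 0, 100], [5, -76, 36, 0, 100]]

```text
time: 8.55
tool_pos: [0.4818, -0.3949, 0.2105]
ee_rot: [-3.14, -0.003, 1.71]
wrist_force: [-0.3, 1.1, 0.8]
width: 0.0937
```

Run:
```python
from h import *
import pickle
w,o=snap('wrist'); s,_=snap('top'); pickle.dump((w,o,s),open('w2.pkl','wb'))
a=cv2.resize(w['frame'][0:170,280:370],None,fx=3.5,fy=3.5,interpolation=cv2.INTER_CUBIC)
b=cv2.resize(s['frame'][180:240,365:460],None,fx=5,fy=5,interpolation=cv2.INTER_CUBIC)
c=np.zeros((595,800,3),np.uint8); c[:,:315]=a; c[:300,320:795]=b
cv2.imwrite('pics/w2.png',c[:,:,::-1]); print(o['tool_pos'],o['ee_rot'])
```

```text
[ 0.48180534 -0.3949313   0.21054452] [-3.14000884e+00 -3.09979227e-03  1.71026865e+00]
```

View pics/w2.png

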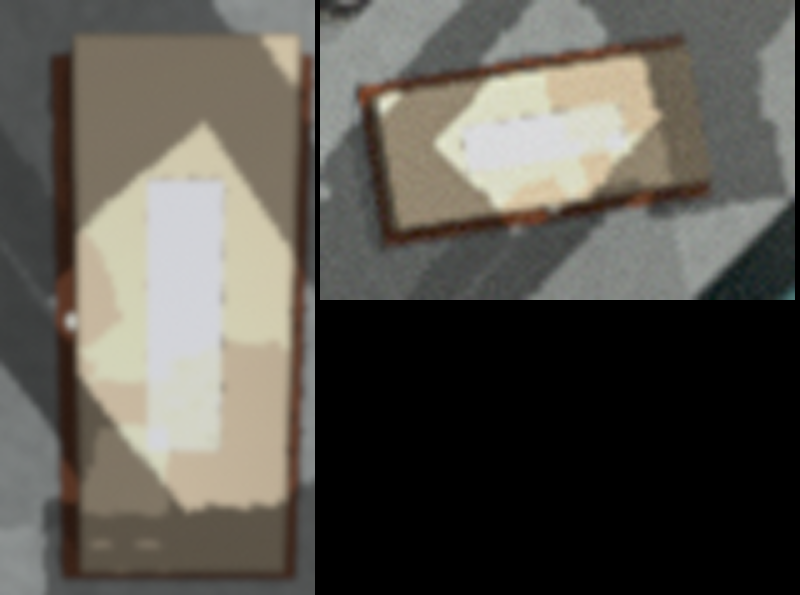

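Run:
```python
from h import *
import pickle
w,o,s=pickle.load(open('w2.pkl','rb'))
ft=lambda p:(np.array(p)-[320,0]+.5)/5-.5+[365,180]
fw=lambda p:(np.array(p)+.5)/3.5-.5+[280,0]
print('top stand',*rect(s,ft([(360,88),(682,37),(708,188),(384,244)]),.014))
print('top box',*rect(s,ft([(376,100),(688,50),(710,180),(395,231)]),.046))
bx=fw([(74,36),(300,36),(288,573),(79,573)])
print('wr box',*rect(w,bx,.046,o))
p=px2w(w,fw([(52,58),(63,577),(293,577),(311,58)]),.014,o)*1000
u=R.from_euler('z',97.88,degrees=True).as_matrix()[:2,:2]
print('stand',(p@u).round(1),'box',(px2w(w,bx,.046,o)*1000@u).round(1))
```

```text
top stand [ 477.5 -293.6] -82.16 [159.   76.8]
top box [ 476.1 -291.8] -82.05 [150.3  62.6]
wr box [ 477.4 -293.9] -81.99 [148.4  65. ]
stand [[-278.7 -392.3]
 [-436.4 -392.7]
 [-436.2 -471. ]
 [-278.6 -470.9]] box [[-282.4 -401.1]
 [-282.3 -463.5]
 [-430.7 -465.3]
 [-430.8 -400.3]]
```

Run:
```python
from h import *
import pickle
w,o=pickle.load(open('w1.pkl','rb'))
print('mid',*rect(w,(np.array([(603,72),(651,103),(578,210),(526,178)])+.5)/1.25-.5,.028,o))
```

```text
mid [ 641.8 -297.9] 67.75 [108.   59.1]
```

>>> step_arm:
  plan:
    - [[40, 24, 0, -0.12, 100], [80, 48, -20, -0.24, 100], [120, 72, -50, -0.36, 100], [161, 97, -90, -0.504, 100], [161, 97, -90, -0.504, 100], [161, 97, -90, -0.504, 100], [161, 97, -90, -0.504, 100], [161, 97, -90, -0.504, 100]]

```text
time: 9.32
tool_pos: [0.6427, -0.2975, 0.1222]
ee_rot: [-3.14, 0.001, 1.209]
wrist_force: [0.3, -0.3, -0.1]
width: 0.0939
```

>>> step_arm:
  plan:
    - [[0, 0, -40, -0.01, 100], [0, 0, -80, -0.01, 100], [0, 0, -105, -0.01, 100], [0, 0, -116, -0.01, 100], [0, 0, -116, -0.01, 100], [0, 0, -116, -0.01, 100], [0, 0, -116, -0.01, 100], [0, 0, -116, -0.01, 0]]

```text
time: 9.98
tool_pos: [0.645, -0.2998, 0.0106]
ee_rot: [3.135, 0.001, 1.196]
wrist_force: [0.1, 0.1, 0.5]
width: 0.0901
```

>>> step_arm:
  plan:
    - [[0, 0, 0, 0, 0], [0, 0, 0, 0, 0], [0, 0, 0, 0, 0], [0, 0, 0, 0, 0], [0, 0, 0, 0, 0]]

```text
time: 10.4
tool_pos: [0.6433, -0.2983, 0.0066]
ee_rot: [3.141, 0.0, 1.197]
wrist_force: [1.4, -0.7, 0.6]
width: 0.0572
```

>>> step_arm:
  plan:
    - [[0, 0, 40, 0, 0], [0, 0, 80, 0, 0], [-40, 1, 104, 0.12, 0], [-80, 2, 104, 0.24, 0], [-120, 3, 104, 0.36, 0], [-160, 4, 104, 0.48, 0], [-166, 4.3, 104, 0.512, 0], [-166, 4.3, 104, 0.512, 0]]

```text
time: 11.07
tool_pos: [0.4742, -0.2935, 0.1098]
ee_rot: [-3.14, -0.002, 1.707]
wrist_force: [0.4, -0.1, -0.6]
width: 0.0554
```

>>> step_arm:
  plan:
    - [[0, 0, 0, 0, 0], [0, 0, 0, 0, 0], [0, 0, 0, 0, 0], [0, 0, 0, 0, 0]]

```text
time: 11.4
tool_pos: [0.4784, -0.2942, 0.1105]
ee_rot: [3.141, 0.0, 1.709]
wrist_force: [0.5, -0.1, -1.1]
width: 0.0556
```

>>> step_arm:
  plan:
    - [[-1, 0, -30, 0, 0], [-1, 0, -48, 0, 0], [-1, 0, -57, 0, 0], [-1, 0, -57, 0, 0], [-1, 0, -57, 0, 0], [-1, 0, -57, 0, 0], [-1, 0, -57, 0, 0], [-1, 0, -57, 0, 0]]

```text
time: 12.07
tool_pos: [0.4765, -0.2942, 0.0537]
ee_rot: [3.141, 0.0, 1.709]
wrist_force: [0.0, -1.0, -1.2]
width: 0.0557
```

>>> step_arm:
  plan:
    - [[0, 0, 0, 0, 80], [0, 0, 0, 0, 100], [0, 0, 0, 0, 100], [0, 0, 40, 0, 100], [0, 0, 80, 0, 100], [0, 0, 120, 0, 100], [0, 20, 120, 0, 100], [0, 60, 120, 0, 100]]

```text
time: 12.73
tool_pos: [0.4779, -0.2377, 0.1777]
ee_rot: [3.135, 0.007, 1.704]
wrist_force: [0.8, 0.8, -1.1]
width: 0.0942
```

>>> step_arm:
  plan:
    - [[0, 40, 10, 0, 100], [0, 80, 20, 0, 100], [-5, 120, 30, -0.1, 100], [-10, 160, 30, -0.2, 100], [-20, 200, 30, -0.3, 100], [-28, 240, 30, -0.41, 100], [-28, 255, 30, -0.41, 100], [-28, 255, 30, -0.41, 100]]

```text
time: 13.4
tool_pos: [0.4476, 0.0242, 0.2043]
ee_rot: [3.14, -0.002, 1.304]
wrist_force: [0.2, -0.7, 0.3]
width: 0.0943
```

>>> step_arm:
  plan:
    - [[0, 0, 0, 0, 100], [0, 0, 0, 0, 100], [0, 0, 0, 0, 100]]

```text
time: 13.65
tool_pos: [0.4484, 0.0197, 0.2035]
ee_rot: [3.141, 0.001, 1.297]
wrist_force: [-0.2, 0.0, 0.2]
width: 0.0938
```

Run:
```python
from h import *
import pickle
w,o=snap('wrist'); s,_=snap('top'); pickle.dump((w,o,s),open('w3.pkl','wb'))
a=w['frame'][0:290]
b=cv2.resize(s['frame'][180:240,365:460],None,fx=5,fy=5,interpolation=cv2.INTER_CUBIC)
c=np.zeros((592,640,3),np.uint8); c[:290]=a; c[292:,:475]=b
cv2.imwrite('pics/w3.png',c[:,:,::-1]); print(o['tool_pos'],o['ee_rot'])
```

```text
[0.44838007 0.01971668 0.20346811] [3.14149677e+00 5.65426701e-04 1.29717579e+00]
```

View pics/w3.png

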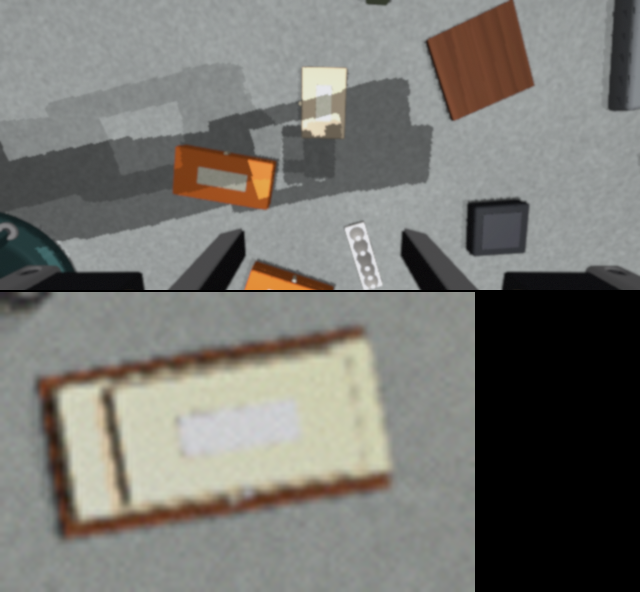

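Run:
```python
from h import *
import pickle
w,o,s=pickle.load(open('w3.pkl','rb'))
ft=lambda p:(np.array(p)-[0,292]+.5)/5-.5+[365,180]
print('stand',*rect(s,ft([(38,380),(362,329),(389,482),(64,537)]),.014))
print('long',*rect(s,ft([(56,390),(367,340),(390,470),(76,523)]),.046))
print('mid left edge',px2w(s,ft([(107,391),(128,506)]),.074)*1000, 'long left edge',px2w(s,ft([(57,390),(76,522)]),.046)*1000)
print('mid right?',px2w(s,ft([(350,355),(367,462),(369,345),(391,470)]),.074)*1000)
print('short',*rect(w,np.array([(302,68),(347,68),(344,136),(302,137)]),.026,o))
print('sq',*rect(w,np.array([(427,40),(512,1),(534,85),(453,119)]),.014,o))
print('ink',*rect(w,np.array([(471,203),(527,201),(525,251),(475,253)]),.024,o))
```

```text
stand [ 477.4 -293.7] -82.11 [159.4  77.4]
long [ 476.7 -291.8] -81.9 [149.7  63.6]
mid left edge [[ 495.16226569 -234.57492599]
 [ 441.95166219 -242.76592711]] long left edge [[ 497.79494478 -214.85666795]
 [ 435.16676298 -222.17165744]]
mid right? [[ 509.43481502 -346.43794323]
 [ 460.01284791 -352.61574338]
 [ 513.8622247  -355.25715234]
 [ 456.12214238 -363.4185706 ]]
short [473.4 104.8] 73.36 [71.6 47.1]
sq [647.3  99.2] 7.36 [92.6 88.7]
ink [635.3 -87.7] -12.95 [68.8 63.5]
```

>>> step_arm:
  plan:
    - [[12, 40, 0, 0, 100], [25, 80, -30, 0, 100], [25, 85, -70, 0, 100], [25, 85, -110, 0, 100], [25, 85, -150, 0, 100], [25, 85, -185, 0, 100], [25, 85, -197, 0, 100], [25, 85, -197, 0, 100]]

```text
time: 14.42
tool_pos: [0.4703, 0.1047, 0.0029]
ee_rot: [-3.134, 0.003, 1.297]
wrist_force: [-0.2, -0.1, -0.1]
width: 0.0942
```

>>> step_arm:
  plan:
    - [[0, 0, 0, 0, 100], [0, 0, 0, 0, 100], [0, 0, 0, 0, 0], [0, 0, 0, 0, 0], [0, 0, 0, 0, 0], [0, 0, 0, 0, 0], [0, 0, 0, 0, 0], [0, 0, 0, 0, 0]]

```text
time: 15.08
tool_pos: [0.4733, 0.106, 0.0067]
ee_rot: [3.141, -0.0, 1.299]
wrist_force: [-0.7, 1.1, 0.4]
width: 0.0573
```

>>> step_arm:
  plan:
    - [[0, 0, 0, 0, 0], [0, 0, 0, 0, 0], [0, 0, 40, 0, 0], [0, 0, 80, 0, 0], [0, -10, 120, 0, 0], [0, -50, 124, 0.1, 0], [0, -90, 124, 0.2, 0], [0, -130, 124, 0.3, 0]]

```text
time: 15.75
tool_pos: [0.4737, -0.0244, 0.1321]
ee_rot: [3.138, 0.001, 1.604]
wrist_force: [1.1, 0.1, -0.9]
width: 0.0478
```

>>> step_arm:
  plan:
    - [[1, -40, 0, 0.11, 0], [2, -80, 0, 0.11, 0], [2, -120, 0, 0.11, 0], [3, -160, 0, 0.11, 0], [3, -200, 0, 0.11, 0], [4, -240, 0, 0.11, 0], [4, -269, 0, 0.11, 0], [4, -269, 0, 0.11, 0]]

```text
time: 16.42
tool_pos: [0.4762, -0.2978, 0.1297]
ee_rot: [-3.14, 0.002, 1.701]
wrist_force: [0.6, -0.1, -1.5]
width: 0.0479
```

>>> step_arm:
  plan:
    - [[0, 0, 0, 0, 0], [0, 0, 0, 0, 0], [0, 0, 0, 0, 0], [0, 0, 0, 0, 0]]

```text
time: 16.75
tool_pos: [0.4774, -0.291, 0.1306]
ee_rot: [3.141, -0.0, 1.709]
wrist_force: [-0.9, 0.5, -0.6]
width: 0.0477
```

Now I'll lower it (130.6 → 81), shift y by −2 and release.

>>> step_arm:
  plan:
    - [[0, -2, -25, 0, 0], [0, -2, -42, 0, 0], [0, -2, -49.5, 0, 0], [0, -2, -49.5, 0, 0], [0, -2, -49.5, 0, 0], [0, -2, -49.5, 0, 0], [0, -2, -49.5, 0, 0], [0, -2, -49.5, 0, 0]]

```text
time: 17.42
tool_pos: [0.4774, -0.2943, 0.0814]
ee_rot: [3.141, 0.0, 1.707]
wrist_force: [0.7, 0.0, -0.8]
width: 0.0481
```

>>> step_arm:
  plan:
    - [[0, 0, 0, 0, 80], [0, 0, 0, 0, 100], [0, 0, 0, 0, 100], [0, 0, 0, 0, 100], [0, 0, 40, 0, 100], [0, 0, 80, 0, 100], [0, 0, 100, 0, 100], [0, 40, 100, 0, 100]]

```text
time: 18.08
tool_pos: [0.4796, -0.2608, 0.1875]
ee_rot: [3.133, 0.011, 1.7]
wrist_force: [0.8, 1.1, 0.5]
width: 0.0932
```

>>> step_arm:
  plan:
    - [[20, 40, 20, 0, 100], [55, 55, 20, -0.1, 100], [90, 65, 20, -0.2, 100], [130, 74, 20, -0.325, 100], [143, 74, 20, -0.325, 100], [143, 74, 20, -0.325, 100], [143, 74, 20, -0.325, 100], [143, 74, 20, -0.325, 100]]

```text
time: 18.75
tool_pos: [0.6194, -0.1807, 0.201]
ee_rot: [-3.141, 0.0, 1.382]
wrist_force: [0.4, 0.0, -0.7]
width: 0.0941
```

Run:
```python
from h import *
import pickle
w,o=snap('wrist'); s,_=snap('top'); pickle.dump((w,o,s),open('w4.pkl','wb'))
a=cv2.resize(w['frame'][0:200,160:480],None,fx=2.4,fy=2.4,interpolation=cv2.INTER_CUBIC)[:370]
b=cv2.resize(s['frame'][180:235,365:460],None,fx=4,fy=4,interpolation=cv2.INTER_CUBIC)
c=np.zeros((592,768,3),np.uint8); c[:370]=a; c[372:,:380]=b
cv2.imwrite('pics/w4.png',c[:,:,::-1]); print(o['tool_pos'],o['ee_rot'],a.shape)
```

```text
[ 0.61937665 -0.18070443  0.20104466] [-3.14091029e+00  2.21340135e-04  1.38161166e+00] (370, 768, 3)
```

View pics/w4.png

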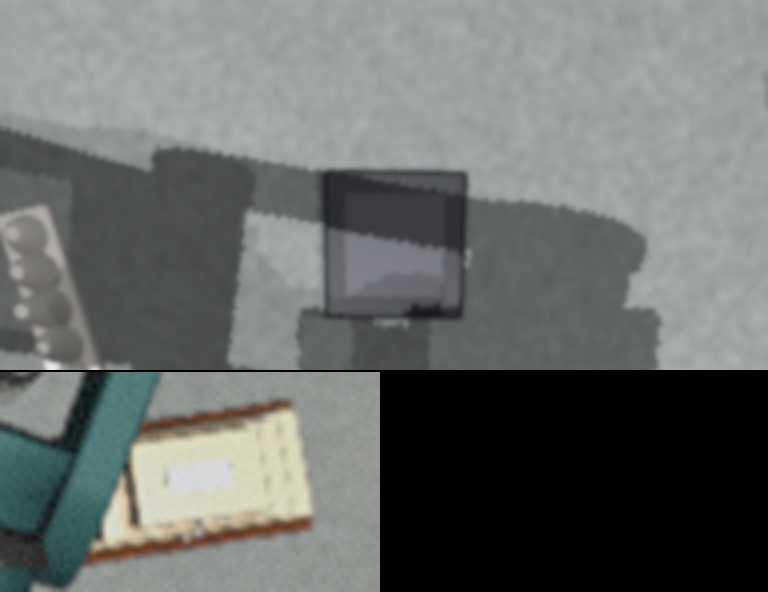

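Run:
```python
from h import *
import pickle
w,o,s=pickle.load(open('w4.pkl','rb'))
q=(np.array([(323,171),(466,172),(464,317),(327,317)])+.5)/2.4-.5+[160,0]
print(*rect(w,q,.024,o), px2w(w,q,.024,o).mean(0), np.degrees(o['ee_rot'][2]))
```

```text
[637.7 -92.5] -10.83 [63.2 62.2] [ 0.63764763 -0.0926134 ] 79.16051693336647
```

>>> step_arm:
  plan:
    - [[9, 40, 0, 0, 100], [18, 80, -30, 0, 100], [18, 88.4, -70, 0, 100], [18, 88.4, -110, 0, 100], [18, 88.4, -150, 0, 100], [18, 88.4, -185, 0, 100], [18, 88.4, -195, 0, 100], [18, 88.4, -195, 0, 100]]

```text
time: 19.52
tool_pos: [0.6353, -0.092, 0.004]
ee_rot: [-3.136, -0.0, 1.381]
wrist_force: [0.3, 0.8, -0.3]
width: 0.094
```

>>> step_arm:
  plan:
    - [[0, 0, 0, 0, 100], [0, 0, 0, 0, 100], [0, 0, 0, 0, 0], [0, 0, 0, 0, 0], [0, 0, 0, 0, 0], [0, 0, 0, 0, 0], [0, 0, 0, 0, 0], [0, 0, 0, 0, 0]]

```text
time: 20.18
tool_pos: [0.6382, -0.092, 0.0063]
ee_rot: [-3.142, 0.0, 1.382]
wrist_force: [-0.7, 0.6, 2.3]
width: 0.0639
```

>>> step_arm:
  plan:
    - [[0, 0, 40, 0, 0], [0, 10, 80, 0, 0], [4, 20, 120, 0.1, 0], [8, 45, 150, 0.2, 0], [14, 75, 180, 0.3, 0], [21, 102, 194, 0.322, 0], [21, 102, 194, 0.322, 0], [21, 102, 194, 0.322, 0]]

```text
time: 20.85
tool_pos: [0.6596, 0.0117, 0.2005]
ee_rot: [3.14, 0.001, 1.707]
wrist_force: [0.5, -0.8, -3.7]
width: 0.0638
```

>>> step_arm:
  plan:
    - [[0, 0, 0, 0, 0], [0, 0, 0, 0, 0], [0, 0, 0, 0, 0], [0, 0, 0, 0, 0]]

```text
time: 21.18
tool_pos: [0.6586, 0.009, 0.1985]
ee_rot: [-3.139, -0.0, 1.702]
wrist_force: [0.4, -0.5, -4.0]
width: 0.0638
```

Run:
```python
from h import *
import pickle
w,o=snap('wrist'); pickle.dump((w,o),open('w5.pkl','wb'))
a=cv2.resize(w['frame'][0:240,160:480],None,fx=2.4,fy=2.4,interpolation=cv2.INTER_CUBIC)
cv2.imwrite('pics/w5.png',a[:,:,::-1]); print(o['tool_pos'],o['ee_rot'],a.shape)
```

```text
[0.65857377 0.00899116 0.19846824] [-3.13902528e+00 -3.91566085e-04  1.70240216e+00] (576, 768, 3)
```

View pics/w5.png

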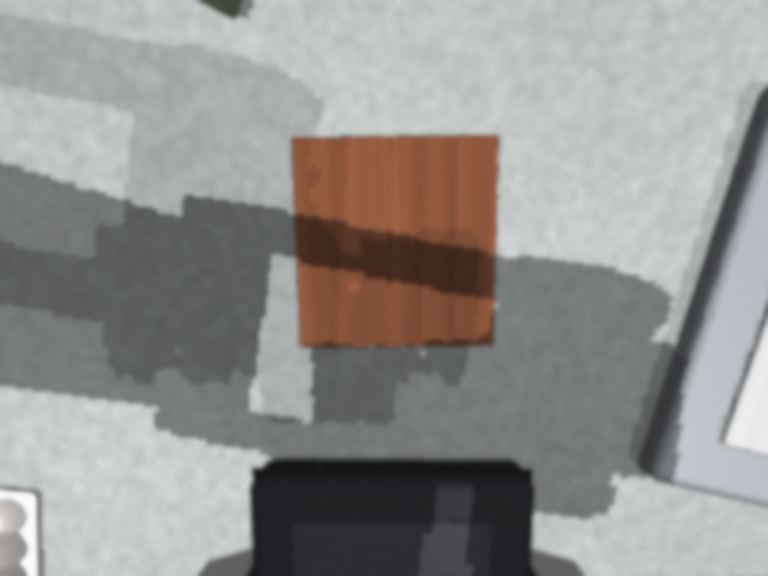

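Run:
```python
from h import *
import pickle
w,o=pickle.load(open('w5.pkl','rb'))
f=lambda p:(np.array(p)+.5)/2.4-.5+[160,0]
q=f([(292,138),(498,135),(493,343),(300,347)])
p=px2w(w,q,.014,o)*1000; print(*rect(w,q,.014,o),p.mean(0),[np.degrees(np.arctan2(*(p[i]-p[j])[::-1])).round(2) for i,j in [(0,1),(3,2),(0,3),(1,2)]])
z=.1985-.0063+.024
p=px2w(w,f([(262,462),(526,460)]),z,o)*1000; print(p,p.mean(0)-o['tool_pos'][:2]*1000)
```

```text
[647.9  99.4] 8.29 [91.4 90.9] [647.96306075  99.60240868] [np.float64(-171.71), np.float64(-171.27), np.float64(97.99), np.float64(98.16)]
[[625.76429606  40.26603642]
 [682.8086621   48.31267988]] [-4.28728967 35.29819874]
```

>>> step_arm:
  plan:
    - [[-5, 40, -10, 0.006, 0], [-11, 75, -40, 0.006, 0], [-11, 90.5, -80, 0.006, 0], [-11, 90.5, -120, 0.006, 0], [-11, 90.5, -150, 0.006, 0], [-11, 90.5, -150, 0.006, 0], [-11, 90.5, -150, 0.006, 0], [-11, 90.5, -150, 0.006, 0]]

```text
time: 21.9
tool_pos: [0.6499, 0.1001, 0.0525]
ee_rot: [3.138, 0.0, 1.709]
wrist_force: [0.6, 1.0, -3.0]
width: 0.0641
```

>>> step_arm:
  plan:
    - [[0, 0, 0, 0, 0], [0, 0, 0, 0, 0]]

```text
time: 22.07
tool_pos: [0.6508, 0.1002, 0.0542]
ee_rot: [3.134, 0.001, 1.709]
wrist_force: [-0.2, -0.5, -2.3]
width: 0.0637
```

>>> step_arm:
  plan:
    - [[0, 0, 0, 0, 0], [0, 0, 0, 0, 0], [0, 0, 0, 0, 0], [0, 0, 0, 0, 0], [0, 0, 0, 0, 0]]

```text
time: 22.48
tool_pos: [0.6482, 0.1005, 0.0501]
ee_rot: [3.142, -0.0, 1.71]
wrist_force: [0.0, 0.0, -3.3]
width: 0.0637
```

Settling. Now the final descent, then I'll check that it has settled before release.

>>> step_arm:
  plan:
    - [[-0.5, -1, -20, 0, 0], [-0.5, -1, -29, 0, 0], [-0.5, -1, -29, 0, 0], [-0.5, -1, -29, 0, 0], [-0.5, -1, -29, 0, 0], [-0.5, -1, -29, 0, 0], [-0.5, -1, -29, 0, 0], [-0.5, -1, -29, 0, 0]]

```text
time: 23.15
tool_pos: [0.6477, 0.0995, 0.0211]
ee_rot: [3.141, 0.0, 1.71]
wrist_force: [-0.3, -0.6, -2.9]
width: 0.0639
```

>>> step_arm:
  plan:
    - [[0, 0, -0.5, 0, 90], [0, 0, -0.5, 0, 100], [0, 0, -0.5, 0, 100], [0, 0, -0.5, 0, 100], [0, 0, 40, 0, 100], [0, 0, 80, 0, 100], [0, 0, 120, 0, 100], [0, 30, 160, 0, 100]]

```text
time: 23.82
tool_pos: [0.6487, 0.1209, 0.1782]
ee_rot: [3.138, 0.003, 1.705]
wrist_force: [0.6, -0.3, 0.5]
width: 0.0939
```

>>> step_arm:
  plan:
    - [[5, 40, 15, 0, 100], [15, 74, 20, 0, 100], [15, 74, 20, 0, 100], [15, 74, 20, 0, 100], [15, 74, 20, 0, 100], [15, 74, 20, 0, 100], [15, 74, 20, 0, 100]]

```text
time: 24.4
tool_pos: [0.6624, 0.1971, 0.1937]
ee_rot: [-3.14, 0.0, 1.708]
wrist_force: [-0.1, -0.4, 1.2]
width: 0.0941
```

Run:
```python
from h import *
import pickle
w,o=snap('wrist'); s,_=snap('top'); pickle.dump((w,o,s),open('w6.pkl','wb'))
a=cv2.resize(w['frame'][0:180,160:480],None,fx=2,fy=2,interpolation=cv2.INTER_CUBIC)
b=cv2.resize(s['frame'][115:170,215:290],None,fx=4,fy=4,interpolation=cv2.INTER_CUBIC)
b2=cv2.resize(s['frame'][180:235,370:455],None,fx=4,fy=4,interpolation=cv2.INTER_CUBIC)
c=np.zeros((584,660,3),np.uint8); c[:360,:640]=a; c[362:582,:300]=b; c[362:582,310:650]=b2
cv2.imwrite('pics/w6.png',c[:,:,::-1]); print(o['tool_pos'],o['ee_rot'])
```

```text
[0.66241757 0.19712633 0.19369098] [-3.14025416e+00  3.96833768e-04  1.70831909e+00]
```

View pics/w6.png

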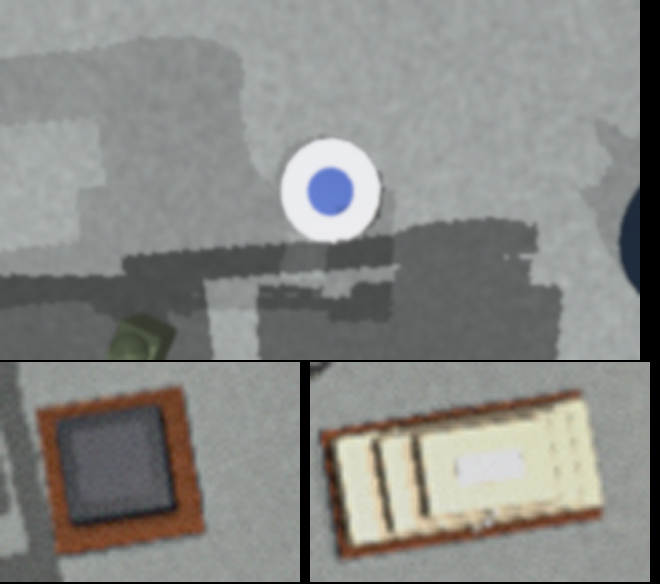

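Run:
```python
from h import *
import pickle
w,o,s=pickle.load(open('w6.pkl','rb'))
f=lambda p:(np.array(p)-[0,362]+.5)/4-.5+[215,115]
print('stand',*rect(s,f([(38,410),(183,388),(204,531),(60,554)]),.014))
print('ink top',*rect(s,f([(58,419),(160,404),(176,506),(73,523)]),.038))
g=lambda p:(np.array(p)+.5)/2-.5+[160,0]
print('pot',px2w(w,g([(330,190),(331,191)]),.034,o)*1000)
a=px2w(w,g([(280,190),(380,190),(330,138),(330,242)]),.034,o)*1000;print(a)
```

```text
stand [647.6  99. ] -82.13 [90. 90.]
ink top [647.4  97.8] 7.37 [63.5 62.6]
pot [[650.83752529 292.8343705 ]
 [651.40820661 292.42736399]]
[[625.66125639 289.33656378]
 [676.01127292 296.30804288]
 [647.42988803 317.10523496]
 [654.39011375 267.5272678 ]]
```

>>> step_arm:
  plan:
    - [[-5, 40, 0, 0, 100], [-11.5, 80, 0, 0, 100], [-11.5, 95.5, -30, 0, 100], [-11.5, 95.5, -70, 0, 100], [-11.5, 95.5, -110, 0, 100], [-11.5, 95.5, -110, 0, 100], [-11.5, 95.5, -110, 0, 100], [-11.5, 95.5, -110, 0, 100]]

```text
time: 25.17
tool_pos: [0.6525, 0.2938, 0.0869]
ee_rot: [3.138, -0.001, 1.709]
wrist_force: [0.8, 0.6, 0.2]
width: 0.0938
```

>>> step_arm:
  plan:
    - [[0, 0, 0, 0, 100], [0, 0, 0, 0, 100], [0, 0, 0, 0, 100], [0, 0, 0, 0, 100]]

```text
time: 25.5
tool_pos: [0.6523, 0.2942, 0.0867]
ee_rot: [3.138, -0.001, 1.71]
wrist_force: [-0.1, -0.2, 0.1]
width: 0.0939
```

>>> step_arm:
  plan:
    - [[-1, -1, -30, 0, 100], [-1, -1, -60, 0, 100], [-1, -1, -75, 0, 100], [-1, -1, -79, 0, 100], [-1, -1, -79, 0, 100], [-1, -1, -79, 0, 100], [-1, -1, -79, 0, 100], [-1, -1, -79, 0, 100]]

```text
time: 26.17
tool_pos: [0.6517, 0.2936, 0.008]
ee_rot: [3.137, -0.001, 1.71]
wrist_force: [-0.2, 0.3, 0.3]
width: 0.094
```

>>> step_arm:
  plan:
    - [[0, 0, 0, 0, 60], [0, 0, 0, 0, 50], [0, 0, 0, 0, 40], [0, 0, 0, 0, 0], [0, 0, 0, 0, 0], [0, 0, 0, 0, 0], [0, 0, 0, 0, 0], [0, 0, 0, 0, 0]]

```text
time: 26.83
tool_pos: [0.6502, 0.293, 0.0053]
ee_rot: [-3.142, 0.0, 1.71]
wrist_force: [0.3, -0.3, -0.4]
width: 0.0515
```

>>> step_arm:
  plan:
    - [[0, 0, 25, 0, 0], [0, 0, 60, 0, 0], [0, 0, 90, 0, 0], [-1, -20, 95, 0, 0], [-1, -50, 95, 0, 0], [-2, -85, 95, 0, 0], [-2, -120, 95, 0, 0], [-3, -150, 95, 0, 0]]

```text
time: 27.5
tool_pos: [0.6469, 0.141, 0.1001]
ee_rot: [-3.141, 0.001, 1.71]
wrist_force: [0.2, -0.4, -0.5]
width: 0.0515
```

>>> step_arm:
  plan:
    - [[0, -30, 0, 0, 0], [0, -44, 0, 0, 0], [0, -44, 0, 0, 0], [0, -44, 0, 0, 0], [0, -44, 0, 0, 0], [0, -44, 0, 0, 0], [0, -44, 0, 0, 0], [0, -44, 0, 0, 0]]

```text
time: 28.17
tool_pos: [0.6471, 0.1005, 0.1003]
ee_rot: [3.142, -0.0, 1.712]
wrist_force: [-0.3, 0.3, -1.5]
width: 0.0516
```

>>> step_arm:
  plan:
    - [[0.5, -1.5, -25, 0, 0], [0.5, -1.5, -45, 0, 0], [0.5, -1.5, -54, 0, 0], [0.5, -1.5, -56, 0, 0], [0.5, -1.5, -56, 0, 0], [0.5, -1.5, -56, 0, 0], [0.5, -1.5, -56, 0, 0], [0.5, -1.5, -56, 0, 0]]

```text
time: 28.83
tool_pos: [0.6484, 0.0976, 0.0455]
ee_rot: [3.14, 0.0, 1.71]
wrist_force: [-0.6, 0.3, -0.2]
width: 0.0516
```

>>> step_arm:
  plan:
    - [[0, 0, 0, 0, 0], [0, 0, 0, 0, 0], [0, 0, 0, 0, 0]]

```text
time: 29.08
tool_pos: [0.6478, 0.0975, 0.0447]
ee_rot: [3.141, 0.0, 1.71]
wrist_force: [0.5, 0.4, -0.2]
width: 0.0516
```

>>> step_arm:
  plan:
    - [[0, 0, -0.7, 0, 0], [0, 0, -0.7, 0, 0], [0, 0, -0.7, 0, 0], [0, 0, -0.7, 0, 60], [0, 0, -0.7, 0, 70], [0, 0, -0.7, 0, 80], [0, 0, -0.7, 0, 95], [0, 0, -0.7, 0, 100]]

```text
time: 29.75
tool_pos: [0.6478, 0.0976, 0.0438]
ee_rot: [3.141, 0.0, 1.71]
wrist_force: [0.1, 0.7, 0.6]
width: 0.0794
```

>>> step_arm:
  plan:
    - [[0, 0, 0, 0, 100], [0, 0, 20, 0, 100], [0, 0, 60, 0, 100], [0, 0, 100, 0, 100], [0, -30, 140, 0, 100], [0, -70, 155, 0, 100], [0, -88, 155, 0, 100], [0, -88, 155, 0, 100]]

```text
time: 30.42
tool_pos: [0.649, 0.0045, 0.2022]
ee_rot: [3.136, 0.004, 1.704]
wrist_force: [0.2, 0.7, 0.1]
width: 0.0941
```

>>> step_arm:
  plan:
    - [[0, 0, 0, 0, 100], [0, 0, 0, 0, 100], [0, 0, 0, 0, 100], [0, 0, 0, 0, 100]]

```text
time: 30.75
tool_pos: [0.6473, 0.0109, 0.1975]
ee_rot: [-3.14, -0.001, 1.712]
wrist_force: [0.1, -0.2, -1.0]
width: 0.0939
```

Run:
```python
from h import *
import pickle
w,o=snap('wrist'); s,_=snap('top'); d,_=snap('side'); pickle.dump((w,o,s,d),open('w7.pkl','wb'))
a=cv2.resize(w['frame'][0:170,220:420],None,fx=2,fy=2,interpolation=cv2.INTER_CUBIC)
b=s['frame'][90:300,90:470]
d1=cv2.resize(d['frame'][125:325,170:420],None,fx=1.2,fy=1.2,interpolation=cv2.INTER_CUBIC)
c=np.zeros((560,790,3),np.uint8); c[:340,:400]=a; c[:210,405:785]=b; c[215:455,405:705]=d1
cv2.imwrite('pics/w7.png',c[:,:,::-1]); print(o['tool_pos'],o['ee_rot'])
```

```text
[0.64727166 0.01088744 0.19751677] [-3.13978230e+00 -7.18307366e-04  1.71169878e+00]
```

View pics/w7.png

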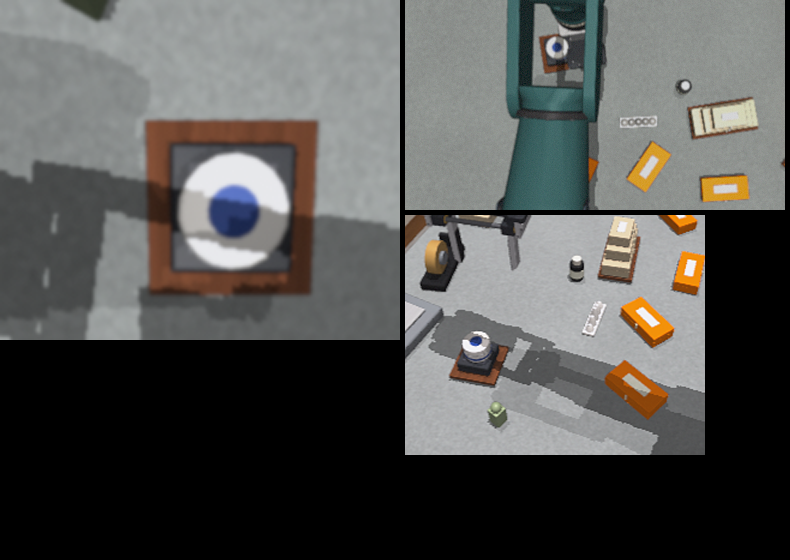

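Run:
```python
from h import *
import pickle
w,o,s,d=pickle.load(open('w7.pkl','rb'))
g=lambda p:(np.array(p)+.5)/2-.5+[220,0]
print('stand',*rect(w,g([(147,121),(318,120),(312,293),(152,295)]),.014,o))
print('ink',*rect(w,g([(169,143),(296,144),(294,270),(171,271)]),.038,o))
print('pot',px2w(w,g([(235,211)]),.072,o)*1000, 'dot', px2w(w,g([(234,210)]),.072,o)*1000)
s=pickle.load(open('w6.pkl','rb'))[2]
f=lambda p:(np.array(p)-[310,362]+.5)/4-.5+[370,180]
print('ostand',*rect(s,f([(322,433),(582,391),(603,517),(342,558)]),.014))
e=px2w(s,f([(413,434),(428,517)]),.100)*1000; m=e.mean(0); print('short end',e,'centre',m+37*np.array([.137,-.99]), 'slip',px2w(s,f([(489,467)]),.1)*1000)
```

```text
stand [648.7  99.6] -81.51 [91.  90.7]
ink [648.2  99.5] 8.18 [64.5 62.5]
pot [[648.17461848  96.81099029]] dot [[647.65126399  97.1813692 ]]
ostand [ 477.3 -294.7] -82.16 [160.1  77.5]
short end [[ 497.17742037 -252.10981696]
 [ 450.3272891  -259.18553783]] centre [ 478.82135473 -292.27767739] slip [[ 477.72092462 -294.08148967]]
```

The pot is about 2 mm off the inkstone's centre in −y. There's plenty of time, so I'll regrip it upright and mend that.

>>> step_arm:
  plan:
    - [[0.5, 40, 0, 0, 100], [0.5, 80, 0, 0, 100], [0.5, 86.5, -30, 0, 100], [0.5, 86.5, -60, 0, 100], [0.5, 86.5, -90, 0, 100], [0.5, 86.5, -90, 0, 100], [0.5, 86.5, -90, 0, 100], [0.5, 86.5, -90, 0, 100]]

```text
time: 31.57
tool_pos: [0.6491, 0.0962, 0.1104]
ee_rot: [3.139, 0.0, 1.71]
wrist_force: [1.1, -0.2, 0.2]
width: 0.0939
```

>>> step_arm:
  plan:
    - [[0, 0, 0, 0, 100], [0, 0, 0, 0, 100], [0, 0, 0, 0, 100], [0, 0, 0, 0, 100], [0, 0, 0, 0, 100], [0, 0, 0, 0, 100]]

```text
time: 32.07
tool_pos: [0.6483, 0.096, 0.109]
ee_rot: [3.141, 0.0, 1.71]
wrist_force: [-0.3, 0.3, -0.1]
width: 0.0937
```

>>> step_arm:
  plan:
    - [[-0.3, 1, -30, 0, 100], [-0.3, 1, -55, 0, 100], [-0.3, 1, -64, 0, 100], [-0.3, 1, -64, 0, 100], [-0.3, 1, -64, 0, 100], [-0.3, 1, -64, 0, 100], [-0.3, 1, -64, 0, 100], [-0.3, 1, -64, 0, 100]]

```text
time: 32.73
tool_pos: [0.6491, 0.0971, 0.0467]
ee_rot: [3.138, 0.0, 1.71]
wrist_force: [0.2, -0.1, -0.4]
width: 0.0943
```

>>> step_arm:
  plan:
    - [[0, 0, 0, 0, 60], [0, 0, 0, 0, 50], [0, 0, 0, 0, 40], [0, 0, 0, 0, 0], [0, 0, 0, 0, 0], [0, 0, 0, 0, 0], [0, 0, 0, 0, 0], [0, 0, 0, 0, 0]]

```text
time: 33.4
tool_pos: [0.6479, 0.0971, 0.0446]
ee_rot: [-3.141, -0.0, 1.71]
wrist_force: [-0.8, 0.3, -0.2]
width: 0.0515
```

Gripped. I'll lift 5 mm, shift y by +2.2 and settle, then lower.

>>> step_arm:
  plan:
    - [[0, 0, 3, 0, 0], [0, 0, 5, 0, 0], [0, 0, 5, 0, 0], [0, 2.2, 5, 0, 0], [0, 2.2, 5, 0, 0], [0, 2.2, 5, 0, 0], [0, 2.2, 5, 0, 0], [0, 2.2, 5, 0, 0]]

```text
time: 34.07
tool_pos: [0.6478, 0.0993, 0.0495]
ee_rot: [-3.141, 0.0, 1.71]
wrist_force: [-0.2, -0.1, -0.6]
width: 0.0515
```

>>> step_arm:
  plan:
    - [[0, 0, -2, 0, 0], [0, 0, -4, 0, 0], [0, 0, -4.8, 0, 0], [0, 0, -4.8, 0, 0], [0, 0, -4.8, 0, 0], [0, 0, -4.8, 0, 0], [0, 0, -4.8, 0, 0], [0, 0, -4.8, 0, 0]]

```text
time: 34.73
tool_pos: [0.6479, 0.0993, 0.0448]
ee_rot: [3.142, -0.0, 1.71]
wrist_force: [0.2, 0.8, -0.3]
width: 0.0513
```

>>> step_arm:
  plan:
    - [[0, 0, 0, 0, 60], [0, 0, 0, 0, 70], [0, 0, 0, 0, 80], [0, 0, 0, 0, 95], [0, 0, 0, 0, 100], [0, 0, 0, 0, 100], [0, 0, 20, 0, 100], [0, 0, 55, 0, 100]]

```text
time: 35.4
tool_pos: [0.6443, 0.099, 0.0945]
ee_rot: [-3.13, -0.001, 1.71]
wrist_force: [0.1, 0.3, -1.4]
width: 0.0938
```

>>> step_arm:
  plan:
    - [[0, 0, 35, 0, 100], [0, 0, 75, 0, 100], [0, -30, 98, 0, 100], [0, -70, 98, 0, 100], [0, -89, 98, 0, 100], [0, -89, 98, 0, 100], [0, -89, 98, 0, 100], [0, -89, 98, 0, 100]]

```text
time: 36.07
tool_pos: [0.6477, 0.011, 0.1974]
ee_rot: [-3.141, -0.001, 1.71]
wrist_force: [-0.8, 0.4, -0.7]
width: 0.094
```

>>> step_arm:
  plan:
    - [[0, 0, 0, 0, 100], [0, 0, 0, 0, 100], [0, 0, 0, 0, 100], [0, 0, 0, 0, 100]]

```text
time: 36.4
tool_pos: [0.6479, 0.0111, 0.1977]
ee_rot: [-3.141, -0.0, 1.711]
wrist_force: [0.2, 0.1, -0.7]
width: 0.0942
```

Run:
```python
from h import *
import pickle
w,o=snap('wrist'); s,_=snap('top'); d,_=snap('side'); pickle.dump((w,o,s,d),open('w8.pkl','wb'))
a=cv2.resize(w['frame'][0:170,220:420],None,fx=2,fy=2,interpolation=cv2.INTER_CUBIC)
b=s['frame'][90:300,90:470]
d1=cv2.resize(d['frame'][100:340,150:450],None,fx=1.25,fy=1.25,interpolation=cv2.INTER_CUBIC)
c=np.zeros((560,790,3),np.uint8); c[:340,:400]=a; c[:210,405:785]=b; c[215:515,405:780]=d1
cv2.imwrite('pics/w8.png',c[:,:,::-1]); print(o['tool_pos'],o['ee_rot'])
```

```text
[0.64787533 0.01112171 0.19768106] [-3.14140979e+00 -1.06324039e-04  1.71122907e+00]
```

View pics/w8.png

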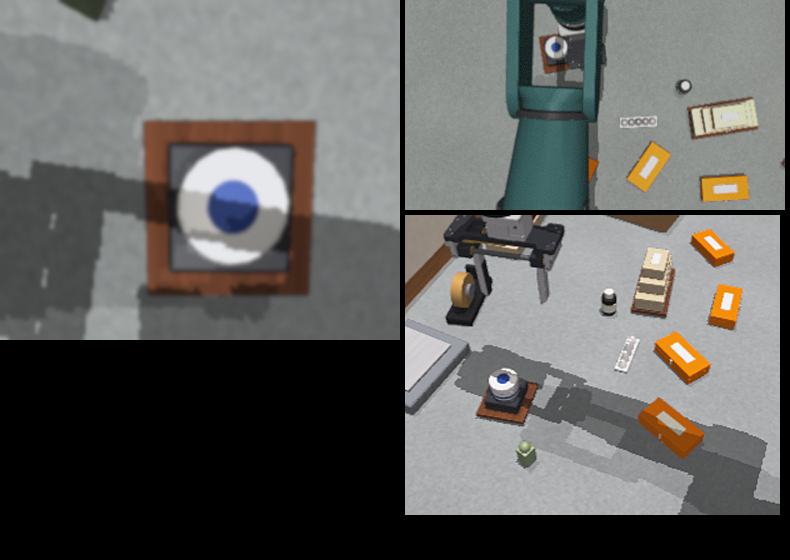

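The pot is upright and centred on the inkstone. The three-box pile is aligned, and the bottle, brush rest and seal are where they were. Handing in.

Run:
```python
from h import *
import pickle
w,o,s,d=pickle.load(open('w8.pkl','rb'))
g=lambda p:(np.array(p)+.5)/2-.5+[220,0]
print('ink',*rect(w,g([(167,143),(294,144),(292,270),(169,271)]),.038,o),'pot',px2w(w,g([(233,207)]),.072,o)*1000)
print(robot.close_job())
```

```text
ink [647.9  99.7] 8.5 [64.5 62.5] pot [[647.85789036  98.61340383]]
the job is handed in; nothing more can be done
None
```

I built both displays and handed the job in at about 37 s. I used 13 picture views.

- **Oblong stand:** the long, middle and short boxes are piled in that order, lengthwise along the stand. The long box first landed about 3 mm off centre. I regripped and corrected it, and it then measured about 1 mm off with the wrist camera and 2 mm with the top one. The middle box measured within about 1 mm of the long box. For the short box, two readings from the top camera gave about 1 mm and 3 mm from the stand's centre.
- **Square stand:** the inkstone is about 1 mm off centre and about half a degree off square. The pot was about 2.5 mm off the inkstone's centre, so I regripped it, lifted it 5 mm upright and reset it. It now measures about 1 mm off.
- **Bystanders:** the brush rest, ink bottle and seal look unmoved in the last pictures; I did not measure them again.
- **Forces:** the highest wrist force I read was about 25 N, when the long box touched down in its correction. The readings come only at the end of each move.

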